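# Lock the filter cap of the treatment-room suction pump

## Robot

A 6-joint arm with a two-finger parallel gripper is mounted at the origin on the work surface. World frame = base frame: x ahead of the robot, y to its left, z up, the work surface at z = 0. Lengths are in mm, angles in rad, forces in N, time in s.
With the tool pointing down it reaches from about 350 to 775 mm from the base axis. Payload 7.3 kg.
Tool frame: the origin (TCP) lies on the front face of the gripper's body, between the roots of the fingers; the fingertips stand 66 mm ahead of it and the grasp point (between the pads) lies 47 mm ahead of it (bot.tcp_to_grasp is the z of the grasp point in the tool frame, in mm); z points along the fingers, y is the direction in which the jaws open and shut (so a half turn about z gives the same grasp; the last joint's range is limited). The gripper opens to 92 mm and grips with 3 to 60 N. Pads are 19 mm wide; open, the fingers measure 130 mm over their backs; the gripper's body (75 mm by 190 mm) begins 47 mm behind the grasp point.
Start: joints at [-1.478, 0.342, 1.524, -0, 1.275, -0.146], TCP at [124.203, -510.11, 292.241] pointing down, gripper open.
Joint ranges: [-2.53, 2.53], [-0.77, 2.02], [0.04, 2.7], [-1, 4.14], [0.28, 2.66], [-3.11, 3.11]. Speed limits (rad/s): [2.57, 2.57, 3.14, 3.14, 3.14, 3.14].

## Interface

Orientations are given as [roll, pitch, yaw] about the fixed x, y, z axes, in that order (R = Rz(yaw) Ry(pitch) Rx(roll)).
In Python, from plant import bot gives the robot as it stands.
- The arm moves only by the tool carry_out, never from a script. Its argument "deltas" is a list that holds one entry, the list of rows, each a list of 4 numbers: the shift along the tool's x, y, z in mm, then the turn about the tool's z in units of 5 degrees (1.0 is 5 degrees). A call has 1 to 20 rows; each row is the pose to reach, as a shift and turn from the pose commanded when the call began, along the tool's axes at that moment; what a row does not reach only later rows make up. A row lasts 1/10 s, in which the tool goes at most 50 mm and 8.59 degrees, less where a joint would pass 70% of its speed; a pose out of reach is approached as far as the arm can. A call with a gripper value outside its range is refused whole. "fingers" is the finger opening in mm, from 0 to 91.8, set as the call begins (left out, the last holds). The fingers move at their own pace and stop on an object; the grip force is fixed at half the most. Time passes only in rows, so rows that repeat a pose let the fingers close. It gives the time, the measured TCP pose, the force and the opening at its end, in the units of the state.
- bot.get_obs(): the state, without advancing time (a new reading comes with each control period).
- bot.capture(name): name is "scene" or "top" or "wrist"; returns (picture, depth): 480x640x3 uint8, blue, green, red; 480x640 float32, mm along the optical axis (not along the pixel's ray), 0 where there is no reading.
- bot.camera_model(name): a dict with "K" (3x3 intrinsics, pixels), "camera_from_world" (4x4, takes a point from world to camera coordinates). Camera axes: x right, y down, z forward; pixel columns grow to the right and rows downward; lengths in mm; the calibration is good to about 2 mm. The wrist camera is an equidistant fisheye: a pixel r from the principal point sees the ray r / f radians off the axis. A picture is of the moment at which its call begins: read the wrist's pose just before it. camera_model takes no time and is no camera call; for the wrist camera it gives the pose at the moment of the call.
- bot.close_job(): hands the job in, once; it reports no verdict.
The state is a dict: "time": time; "joint_positions": joint angles; "dq": joint speeds; "tau": joint torques, N m; "tool_pos": TCP position; "tcp_rot": TCP orientation; "contact_force": force on the tool from outside, world axes, zero at the start; "moment": the same for the moment, N m; "grip_width": finger opening in mm.
Only numpy, scipy, OpenCV 4.12 (cv2) and the standard library are available. Lean on these libraries where they do the work, as an engineer would, in place of code of your own. Each camera call takes 0.05 s, during which the arm holds its last target. There are 200 camera calls.

## Task

The suction pump on the counter has an open filter port. Take the blue T-handled cap from its stand, set it into the open port with its cross-pin in the slot, gently press it down against the spring and turn it a quarter turn clockwise (seen from above) until it catches, then let go so that it stays locked. Do not force or jam the cap in the port, and leave the grey cap and the other things on the counter where they are.

Things in the scene. Friction and masses are not known exactly. Their poses are not given: they have to be found in the camera images.
- cap_grip (a point): Blue T-handled cap, 0.1 to 0.16 kg, parked upright in a black ring stand (62 mm outside, 39 inside, 34 high), shaft in the ring. Point inside its handle bar, 11 mm under the bar's top, on the cap's axis. z up, x along the bar. Bar 40 mm long (x), 14 thick (y), 34 high, on a round flange 48 mm across, 6 thick: flange top 23 mm, flange underside 29 mm below this point. Same after half a turn.
- cap_pin (a point): Centre of the steel cross-pin under the cap, 44 mm below cap_grip, same axes. Round-ended pin 34 mm long along x (parallel to the handle bar), 8 mm thick. It passes through a shaft 14 mm in diameter that reaches from the flange's underside to 22 mm below it (7 mm below this point). A collar 28 mm across and 2 mm thick under the flange lands on the plate as the hard stop.
- port_rim (a point): Centre of the rim of the open port, a grey round boss (68 mm outside, 56 mm bore, 45 mm high) on the pump. z up; x along the keyhole slot (white marks on the rim at its ends); y to the green marks, where the handle bar must lie when locked.
- port_slot (a point): Nominal centre of the top of the slotted steel plate inside the open port, 4 mm below the rim, axes as port_rim. Slot 38 mm long (x), 12 wide (y). It is an adjustable insert: the real plate and all under it sit up to 6 mm higher or lower than this pose shows: find it by feel. Handle point when the pin stands on the plate beside the slot: 48 mm above the real plate; pin in the slot, not pressed: about 40 mm.
- port_lock (a point): Where the centre of the flange's underside lies when locked, nominally (2 mm above the rim; real height up to 6 mm off, as the plate). Spring: met with the flange 12 mm above the real plate, 1 N per mm. Press to under 3 mm (about 9 N) to turn, clockwise only; hard stop at 2 mm (10 N). After a quarter turn it rises to 6 mm into a notch and is held; let go unturned, it springs back.
- pump: White suction pump, 200 by 300 by 60 mm, fixed; origin at the centre of its underside, z up, x across its short side. Its two filter ports stand 80 mm to either side of its centre along its y; one is already closed by a white fixed cap, the other is the open port.
- socket: The open port's boss as a whole, fixed; origin at its foot on top of the pump, 45 mm below port_rim, same axes. More than 20 N between the cap and the port, by pressing hard on the stop or twisting against the sides, damages it.
- grey_cap_grip (a point): Grey cap of the same shape parked in the other black stand, for another pump: leave it. The point lies 29 mm above the underside of its flange.
- saline_mid (a point): Clear bottle with a blue cap, 60 mm in diameter, 170 mm high, loose: leave it. Point half-way up.
- cotton_jar_mid (a point): Glass jar with steel lid, 80 mm in diameter, 100 mm high, loose: leave it. Point half-way up.
- bowl_mid (a point): Steel bowl, 120 mm across, 50 mm high, loose: leave it. Point half-way up.
- pills_mid (a point): Small amber jar, 44 mm in diameter, 60 mm high, loose: leave it. Point half-way up.
There are look-alikes about, which are no part of the job. There is more than one size of the part that bears cap_grip; the job needs the smallest.

How it is judged:
By the outcome, as a careful person would: the job done as asked, in the order asked, and still so for the second after the job is handed in, with the robot touching nothing.
It also fails if it takes over 54 s, if anything falls off the work surface, if the arm or the gripper's body presses on something with over 40 N, if the wrist force passes 120 N, or if a joint passes its speed limit or range.

## Working session

There is one attempt and no reset: what is moved stays moved. The work goes in short steps, Python scripts to look and compute and a tool call to move; the robot and the scene stay as the last step left them, time stands still between calls to the robot, and variables do not carry over. Pictures are saved under pics/ and viewed, about 8 in all and at most 12, crops included, and the job is handed in when it is done.

Besides the shell and the picture viewer there is one more tool, called after "Request:" as name(argument=value, ...) on one line, values as JSON. carry_out: Moves the arm, as the interface text tells. Its arguments: {"type":"object","properties":{"deltas":{"type":"array","items":{"type":"array","items":{"type":"array","items":{"type":"number"}}}},"fingers":{"type":"number"}},"required":["deltas"]}

```bash
mkdir -p pics; ls; python3 - <<'E'
from plant import bot
import cv2,numpy as np
for n in("scene","top"):
    p,d=bot.capture(n); cv2.imwrite(f"pics/{n}0.png",p); np.save(f"{n}0.npy",d)
    m=bot.camera_model(n); print(n,m["K"].tolist() if hasattr(m["K"],'tolist') else m["K"]); print(np.round(m["camera_from_world"],3))
print(bot.get_obs())
E
```

```text
pics
scene [[478.9655679404272, 0.0, 325.4477625518431], [0.0, 478.9655679404272, 235.85688443451454], [0.0, 0.0, 1.0]]
[[ 4.950000e-01  8.690000e-01 -6.000000e-03 -2.300090e+02]
 [ 6.060000e-01 -3.500000e-01 -7.150000e-01 -2.412650e+02]
 [-6.230000e-01  3.500000e-01 -6.990000e-01  1.437741e+03]
 [ 0.000000e+00  0.000000e+00  0.000000e+00  1.000000e+00]]
top [[490.5007582151022, 0.0, 313.18101619941456], [0.0, 490.5007582151022, 238.0627071383429], [0.0, 0.0, 1.0]]
[[ 4.000000e-03 -1.000000e+00  2.100000e-02 -3.130100e+01]
 [-9.880000e-01 -7.000000e-03 -1.560000e-01  5.098380e+02]
 [ 1.560000e-01 -2.000000e-02 -9.880000e-01  1.392763e+03]
 [ 0.000000e+00  0.000000e+00  0.000000e+00  1.000000e+00]]
{'time': 0.1, 'joint_positions': array([-1.47797036e+00,  3.42649517e-01,  1.52489329e+00,  8.83967071e-06,
        1.27540521e+00, -1.46005071e-01]), 'dq': array([-0.00057152, -0.00154264, -0.00344561,  0.00114435, -0.00066798,
        0.00049822]), 'tau': array([ 1.90997293e-03, -4.32003129e+01, -2.44693583e+01,  7.19164289e-02,
        5.25933795e-02, -3.86007173e-05]), 'tool_pos': array([ 124.19410778, -509.82738606,  291.6260781 ]), 'tcp_rot': array([-3.14025295e+00, -2.05550204e-04,  2.38828324e-01]), 'contact_force': array([-0.83954451,  0.24343243, -0.39829695]), 'moment': array([-0.02630025,  0.0049841 ,  0.07079721]), 'grip_width': 91.8026754721903}
```

View pics/top0.png

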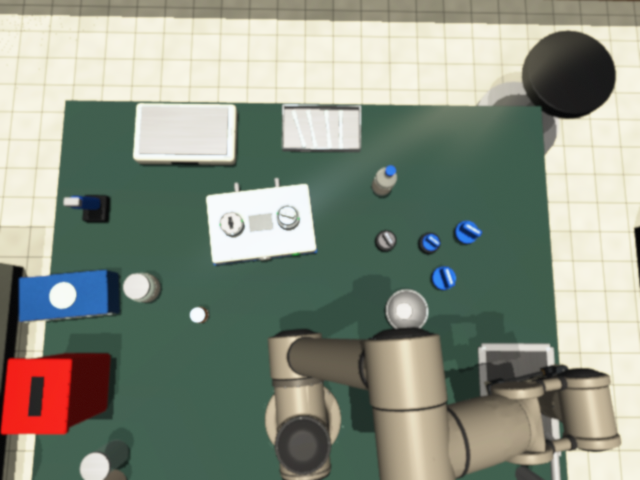

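View pics/scene0.png

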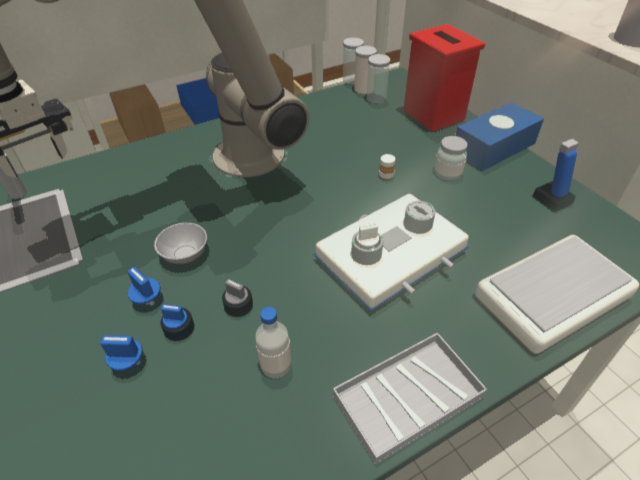

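The top view shows the pump at (262,222) with its open, slotted port at (232,224) and its white capped port at (288,216). The three blue caps are at (430,242), (467,232) and (444,278), and the grey one is at (386,240). Next I'll measure the caps and the port.

```bash
cat > h.py <<'E'
import numpy as np,cv2
def ray_plane(m,uv,z):
    K=m["K"];T=np.array(m["camera_from_world"]);R,t=T[:3,:3],T[:3,3]
    uv=np.atleast_2d(uv).astype(float)
    d=np.c_[uv,np.ones(len(uv))]@np.linalg.inv(K).T@R
    c=-R.T@t
    return c+d*((z-c[2])/d[:,2])[:,None]
def fish(m,uv,z):
    K=m["K"];T=np.array(m["camera_from_world"]);R,t=T[:3,:3],T[:3,3]
    uv=np.atleast_2d(uv).astype(float)
    x=(uv-[K[0][2],K[1][2]])/[K[0][0],K[1][1]]; r=np.linalg.norm(x,axis=1)+1e-9
    d=np.c_[x*(np.sin(r)/r)[:,None],np.cos(r)]@R
    c=-R.T@t
    return c+d*((z-c[2])/d[:,2])[:,None]
E
python3 - <<'E'
from plant import bot
import cv2,numpy as np
from h import *
for n in("top","scene"):
    p=cv2.imread(f"pics/{n}0.png");d=np.load(f"{n}0.npy");m=bot.camera_model(n)
    h=cv2.cvtColor(p,cv2.COLOR_BGR2HSV)
    k=cv2.inRange(h,(100,120,60),(125,255,255))
    c,l,s,ce=cv2.connectedComponentsWithStats(k)
    for i in range(1,c):
        if 60<s[i,4]<2000:
            z=d[l==i]; K=m["K"];T=np.array(m["camera_from_world"])
            v,u=np.nonzero(l==i); P=(np.c_[u,v,np.ones(len(u))]@np.linalg.inv(K).T)*z[:,None]
            W=(P-T[:3,3])@T[:3,:3]; W=W[z>0]
            print(n,s[i],ce[i].round(1),"W med",np.median(W,0).round(),"zmax",np.percentile(W[:,2],[2,50,98]).round(),"ext",(np.percentile(W,98,axis=0)-np.percentile(W,2,axis=0)).round())
m=bot.camera_model("top")
print(ray_plane(m,[232,224],105),ray_plane(m,[430,242],55))
p=cv2.imread("pics/top0.png")
a=cv2.resize(p[200:300,370:490],None,fx=5,fy=5,interpolation=cv2.INTER_CUBIC)[:,:600]
b=cv2.resize(p[200:250,210:240],None,fx=5,fy=5)
cv2.imwrite("pics/c1.png",a)
E
```

```text
top [386 165  11  11  96] [390.4 169.9] W med [ 680. -237.  168.] zmax [ -7. 168. 173.] ext [ 82.  60. 180.]
top [ 73 195  26  14 215] [ 87.2 201.7] W med [597. 600. 109.] zmax [ -2. 109. 151.] ext [ 70.  90. 153.]
top [455 220  28  25 456] [466.6 232. ] W med [ 527. -476.   40.] zmax [-4. 40. 89.] ext [72. 78. 93.]
top [422 233  19  19 241] [430.4 242. ] W med [ 498. -369.   40.] zmax [30. 40. 76.] ext [49. 48. 46.]
top [431 266  26  25 452] [443.  277.9] W med [ 395. -400.   40.] zmax [-3. 40. 90.] ext [70. 73. 93.]
scene [ 177   79   42   45 1272] [198.3 101. ] W med [-1268.   188.  -464.] zmax [-564. -464. -449.] ext [271. 147. 115.]
scene [484 111  59  34 562] [515.7 126.7] W med [384. 692.  91.] zmax [87. 91. 94.] ext [ 67. 218.   8.]
scene [552 150  24  47 744] [563.4 173.3] W med [607. 604.  99.] zmax [ 40.  99. 153.] ext [ 41.  31. 113.]
scene [127 267  33  38 761] [142.3 288.4] W med [ 412. -409.   43.] zmax [33. 43. 89.] ext [54. 58. 56.]
scene [161 304  27  25 458] [173.5 317.1] W med [ 512. -375.   47.] zmax [36. 47. 76.] ext [33. 44. 40.]
scene [260 307  17  17 233] [268.3 314.9] W med [ 684. -235.  171.] zmax [157. 171. 173.] ext [26. 25. 16.]
scene [ 100  335   43   36 1076] [121.4 352.4] W med [ 546. -482.   51.] zmax [33. 51. 89.] ext [46. 59. 56.]
[[537.82860946 199.80082397 105.        ]] [[ 498.67545214 -367.1855639    55.        ]]
```

View pics/c1.png

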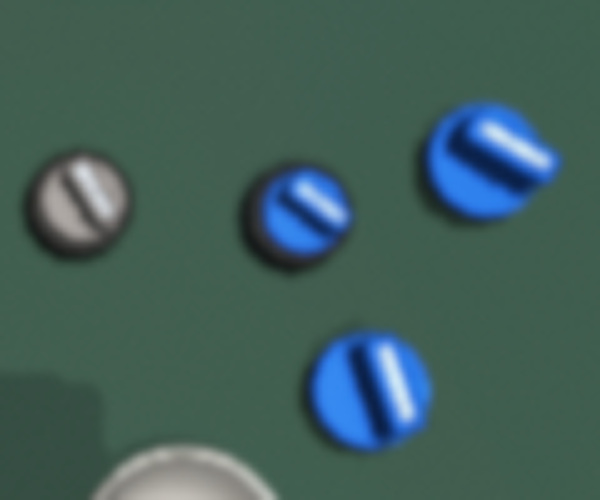

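The crop puts the smallest cap at crop (305,210). It stands in the black ring with its top at z≈75, which matches the 74 expected. The other two stand 89 high, so they are the larger sizes. I'll move above it for a close look.

Request:
carry_out(deltas=[[[30, -4, 0, -1], [70, -9, 0, -2], [110, -14, 0, -3], [150, -18, 0, -4], [190, -23, 0, -5], [230, -28, 0, -6], [270, -33, 0, -7], [310, -38, 0, -7.5], [350, -43, 0, -7.9], [380, -46, 0, -7.9], [399, -48, 0, -7.9], [399, -48, 0, -7.9], [399, -48, 0, -7.9]]])

```text
time: 1.4
tool_pos: [500.3, -368.9, 291.6]
tcp_rot: [-3.14, 0.0, 0.929]
contact_force: [-0.8, 0.5, -0.4]
grip_width: 91.9
```

```bash
cat > w.py <<'E'
from plant import bot
import cv2,numpy as np,sys
from h import *
def snap(n):
    o=bot.get_obs(); m=bot.camera_model("wrist"); p,d=bot.capture("wrist")
    cv2.imwrite(f"pics/{n}.png",p); np.savez(n,K=m["K"],T=m["camera_from_world"],d=d)
    print("t",o["time"],o["tool_pos"].round(1),o["tcp_rot"].round(4),"F",o["contact_force"].round(2),"M",o["moment"].round(2),"grip",o["grip_width"])
    return p,d,m
def blue(p,m,z,lo=(100,120,60),hi=(125,255,255),amin=150):
    h=cv2.cvtColor(p,cv2.COLOR_BGR2HSV); k=cv2.inRange(h,lo,hi)
    for c in cv2.findContours(k,0,2)[0]:
        if cv2.contourArea(c)>amin:
            q=fish(m,c[:,0],z)[:,:2].astype(np.float32)
            print(cv2.boundingRect(c),cv2.minAreaRect(q),cv2.minEnclosingCircle(q))
E
python3 - <<'E'
from w import *
p,d,m=snap("w1"); print(np.round(m["K"],1),np.round(m["camera_from_world"],3),bot.get_obs()["joint_positions"])
blue(p,m,40)
E
```

```text
t 1.4 [ 500.3 -368.9  291.6] [-3.1402e+00  3.0000e-04  9.2900e-01] F [-0.84  0.49 -0.44] M [-0.07 -0.04  0.01] grip 91.91717550881165
[[371.6   0.  322.4]
 [  0.  371.6 234.8]
 [  0.    0.    1. ]] [[ 8.01000e-01 -5.98000e-01 -1.00000e-03 -6.21377e+02]
 [-5.78000e-01 -7.75000e-01  2.55000e-01 -2.94690e+01]
 [-1.53000e-01 -2.03000e-01 -9.67000e-01  3.91081e+02]
 [ 0.00000e+00  0.00000e+00  0.00000e+00  1.00000e+00]] [-7.59415784e-01  5.23155874e-01  1.23667100e+00 -5.16392315e-04
  1.38280970e+00 -1.16495224e-01]
(235, 268, 64, 34) ((408.8089904785156, -395.03460693359375), (36.272789001464844, 65.91959381103516), 52.596534729003906) ((400.4600524902344, -405.9532165527344), 33.25117111206055)
(384, 246, 62, 56) ((532.8928833007812, -473.6557922363281), (66.1003189086914, 53.65398025512695), 13.731344223022461) ((534.7523193359375, -479.4368591308594), 33.48613739013672)
(302, 187, 51, 55) ((503.1561279296875, -372.5139465332031), (47.96112060546875, 47.53368377685547), 7.159853935241699) ((501.3177185058594, -374.1260681152344), 26.589845657348633)
```

View pics/w1.png

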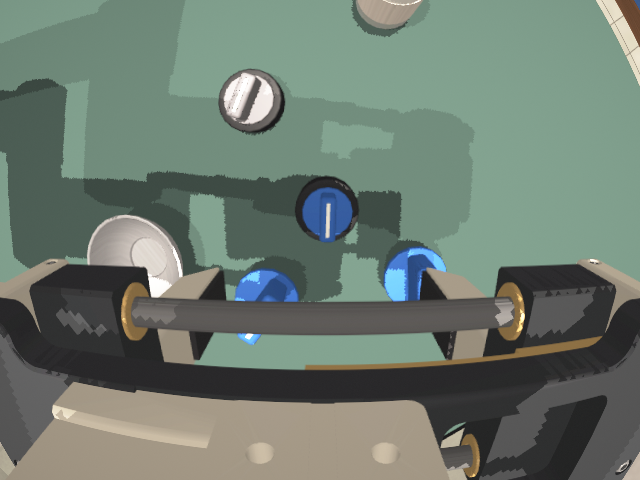

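The wrist view shows the cap at (328,215) with its bar upright in the picture, so along tool x. I'll refine its position with the depth image.

```bash
cat >> w.py <<'E'
def cloud(d,m):
    K=m["K"];T=np.array(m["camera_from_world"]);v,u=np.mgrid[:480,:640]
    x=np.stack([(u-K[0][2])/K[0][0],(v-K[1][2])/K[1][1]],-1); r=np.linalg.norm(x,axis=2)+1e-9
    P=np.dstack([x*(np.tan(r)/r)[...,None],np.ones_like(r)])*d[...,None]
    return (P-T[:3,3])@T[:3,:3]
def rect(W,sel,name):
    q=W[sel][:,:2].astype(np.float32)
    print(name,len(q),cv2.minAreaRect(q),"z",np.median(W[sel][:,2]).round(1),"mean",q.mean(0))
E
python3 - <<'E'
from w import *
f=np.load("w1.npz");d=f["d"];m=dict(K=f["K"],camera_from_world=f["T"]);W=cloud(d,m)
near=np.hypot(W[...,0]-502,W[...,1]+372)<40
near&=d>0
print(np.histogram(W[near][:,2],bins=np.arange(-6,90,4)))
rect(W,near&(W[...,2]>67)&(W[...,2]<82),"bar")
rect(W,near&(W[...,2]>35)&(W[...,2]<45),"flange")
rect(W,near&(W[...,2]>29)&(W[...,2]<45),"fl+ring")
g=W[near&(W[...,2]>70)][:,:2]; vx=cv2.fitLine(g.astype(np.float32),cv2.DIST_L2,0,.01,.01).ravel();print(vx,np.degrees(np.arctan2(vx[1],vx[0])))
E
```

```text
(array([   0, 1067,  131,   15,   19,   22,   21,   17,   24,  177,  951,
       1134,  112,    9,    6,   12,    5,   10,   10,  178,  537,    0,
          0]), array([-6, -2,  2,  6, 10, 14, 18, 22, 26, 30, 34, 38, 42, 46, 50, 54, 58,
       62, 66, 70, 74, 78, 82, 86]))
bar 724 ((503.07476806640625, -371.72119140625), (39.27159881591797, 13.877854347229004), 53.124820709228516) z 74.7 mean [ 503.30518 -371.47882]
flange 1748 ((503.22064208984375, -371.2720031738281), (57.50090408325195, 60.47495651245117), 59.11789321899414) z 40.6 mean [ 504.40442 -369.4259 ]
fl+ring 2376 ((503.59173583984375, -370.82061767578125), (60.20891571044922, 60.9810676574707), 54.73005676269531) z 39.6 mean [ 504.9919 -368.5387]
[   0.78750074   -0.6163137   516.6803     -350.522     ] -38.047436
```

Request:
carry_out(deltas=[[[-0.6, 3.9, 20, 0], [-0.6, 3.9, 50, 0], [-0.6, 3.9, 80, 0], [-0.6, 3.9, 110, 0], [-0.6, 3.9, 135, 0], [-0.6, 3.9, 155, 0], [-0.6, 3.9, 168, 0], [-0.6, 3.9, 176, 0], [-0.6, 3.9, 181, 0], [-0.6, 3.9, 181, 0]]], fingers=50)

```text
time: 2.45
tool_pos: [503.1, -372.1, 111.3]
tcp_rot: [3.141, 0.0, 0.928]
contact_force: [-0.7, 0.4, 0.3]
grip_width: 49.8
```

Request:
carry_out(deltas=[[[0, 0, 0, 0], [0, 0, 0, 0], [0, 0, 0, 0], [0, 0, 0, 0], [0, 0, 0, 0], [0, 0, 0, 0], [0, 0, 0, 0], [0, 0, 0, 0]]], fingers=0)

```text
time: 3.25
tool_pos: [503.3, -371.9, 111.4]
tcp_rot: [3.141, 0.0, 0.928]
contact_force: [-0.8, 0.6, 2.5]
grip_width: 14.0
```

Request:
carry_out(deltas=[[[0, 0, -5, 0], [0, 0, -15, 0], [0, 0, -30, 0], [0, 0, -50, 0], [0, 0, -75, 0], [0, 0, -105, 0], [0, 0, -135, 0], [0, 0, -160, 0], [0, 0, -180, 0], [0, 0, -190, 0], [0, 0, -190, 0]]])

```text
time: 4.35
tool_pos: [503.5, -372.1, 303.0]
tcp_rot: [3.138, 0.0, 0.928]
contact_force: [0.0, 0.9, -1.1]
grip_width: 13.9
```

Request:
carry_out(deltas=[[[7, -5, 0, -0.4], [22, -14, 0, -1.2], [43, -28, 0, -2.3], [70, -46, 0, -3.7], [100, -66, 0, -5.3], [130, -85, 0, -6.9], [160, -105, 0, -8.5], [190, -125, 0, -10.1], [220, -145, 0, -11.7], [250, -164, 0, -13.3], [280, -184, 0, -14.9], [310, -204, 0, -16.5], [340, -223, 0, -18.1], [370, -243, 0, -19.7], [400, -263, 0, -21.3], [430, -283, 0, -22.9], [455, -299, 0, -24.2], [470, -309, 0, -25], [478.6, -314.6, 0, -25.4], [478.6, -314.6, 0, -25.4]]])

```text
time: 6.35
tool_pos: [537.6, 200.8, 300.0]
tcp_rot: [-3.141, -0.002, -3.136]
contact_force: [0.7, 0.7, -0.9]
grip_width: 14.0
```

```bash
python3 - <<'E'
from w import *
p,d,m=snap("w2")
W=cloud(d,m); z=W[...,2]; near=(np.hypot(W[...,0]-538,W[...,1]-200)<45)&(d>0)
print(np.histogram(W[near][:,2],bins=np.arange(55,115,4)))
rect(W,near&(abs(z-105)<4),"rim")
E
```

```text
t 6.35 [537.6 200.8 300. ] [-3.1411e+00 -2.1000e-03 -3.1361e+00] F [ 0.73  0.73 -0.86] M [ 0.09 -0.17  0.03] grip 13.957484375795815
(array([  12, 2367,  349,   31,   32,   30,   45,   42,   55,  188,   97,
         89, 2766,   94]), array([ 55,  59,  63,  67,  71,  75,  79,  83,  87,  91,  95,  99, 103,
       107, 111]))
rim 2911 ((533.5277099609375, 206.40374755859375), (67.3836441040039, 47.55644989013672), 83.77617645263672) z 105.1 mean [531.51135 206.87347]
```

View pics/w2.png

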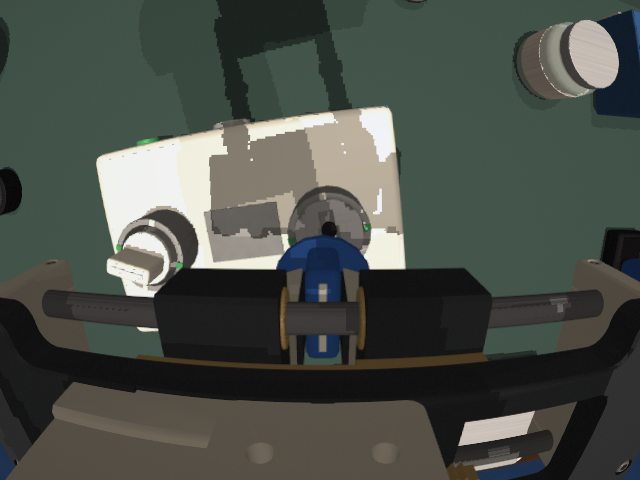

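The wrist view shows the cap held with its bar along image-vertical. It partly hides the port at (329,225), so I'll back off 70 mm along tool x to see the whole port.

Request:
carry_out(deltas=[[[-15, 0, 0, 0], [-35, 0, 0, 0], [-55, 0, 0, 0], [-70, 0, 0, 0], [-70, 0, 0, 0], [-70, 0, 0, 0]]])

```text
time: 7.0
tool_pos: [608.0, 198.9, 300.6]
tcp_rot: [-3.141, -0.001, -3.14]
contact_force: [0.7, 0.4, -0.2]
grip_width: 13.6
```

```bash
python3 - <<'E'
from w import *
p,d,m=snap("w3")
W=cloud(d,m); z=W[...,2]; near=(np.hypot(W[...,0]-536,W[...,1]-200)<48)&(d>0)&(z<115)
print(np.histogram(W[near][:,2],bins=np.arange(55,115,2)))
rect(W,near&(z>80),"rim"); 
q=W[near&(z>90)][:,:2].astype(np.float32); print(cv2.minEnclosingCircle(q))
c,_=cv2.minEnclosingCircle(q)
r=np.hypot(W[...,0]-c[0],W[...,1]-c[1])
for a,b in((0,6),(6,10),(10,16),(16,24),(24,27),(29,33)):
    s=(r>a)&(r<b)&near; print(a,b,s.sum(),np.percentile(z[s],[10,50,90]).round(1))
cam=-m["camera_from_world"][:3,:3].T@m["camera_from_world"][:3,3];print("cam",cam.round(1))
v,u=np.nonzero(near&(z>90)); a=p[v.min()-5:v.max()+5,u.min()-5:u.max()+5]; print(u.min()-5,v.min()-5)
cv2.imwrite("pics/c2.png",cv2.resize(a,None,fx=6,fy=6,interpolation=cv2.INTER_CUBIC))
E
```

```text
t 7.0 [608.  198.9 300.6] [-3.1411e+00 -1.5000e-03 -3.1404e+00] F [ 0.71  0.37 -0.22] M [ 0.07 -0.13  0.02] grip 13.62369958050148
(array([   0,   16, 1418, 1543,  711,   52,    1,    0,    3,    1,    1,
          2,    1,    5,   13,   11,   12,   11,   22,  146,   70,   26,
         23,   58, 2200, 2500,  148,    0,    0]), array([ 55,  57,  59,  61,  63,  65,  67,  69,  71,  73,  75,  77,  79,
        81,  83,  85,  87,  89,  91,  93,  95,  97,  99, 101, 103, 105,
       107, 109, 111, 113]))
rim 5245 ((543.2573852539062, 205.33509826660156), (66.7796859741211, 66.69279479980469), 3.467742681503296) z 105.0 mean [543.1561  205.32877]
((543.3206787109375, 205.5707550048828), 34.08724594116211)
0 6 172 [93.6 94.6 95.5]
6 10 276 [ 63.2  64.3 104.7]
10 16 805 [ 63.6 104.4 105.6]
16 24 1732 [ 88.6 104.7 105.7]
24 27 722 [103.9 104.8 105.8]
29 33 1266 [105.  105.9 107. ]
cam [539.9 198.4 394.1]
284 97
```

View pics/c2.png

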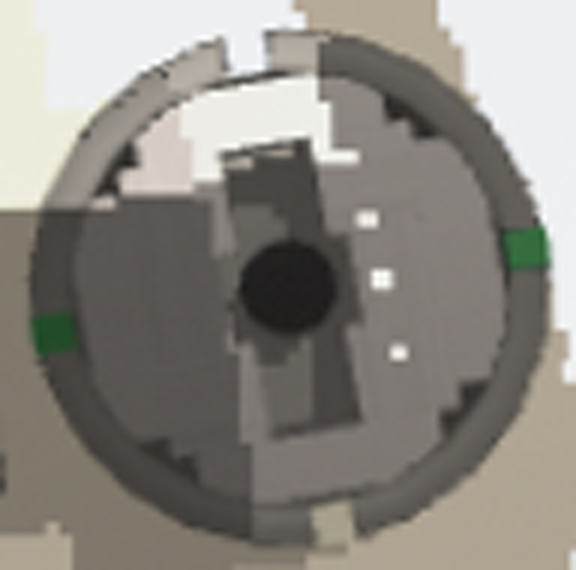

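The crop shows the whole port. The white marks are at (246,50) and (333,525), the green ones at (527,249) and (54,333), and the slot centre is at about (290,288). Now I'll work out the slot angle, the slot centre and where the cap sits in the grip.

```bash
python3 - <<'E'
from w import *
f=np.load("w3.npz");d=f["d"];m=dict(K=f["K"],camera_from_world=f["T"]);W=cloud(d,m);z=W[...,2]
f6=lambda q:np.array(q,float)/6+[284,97]
w=fish(m,f6([(246,50),(333,525),(527,249),(54,333)]),105.5)[:,:2]
print(w.round(1)); 
for a,b in((0,1),(2,3)):
    e=w[b]-w[a];print("mid",(w[a]+w[b])/2,"len",np.hypot(*e),"ang",np.degrees(np.arctan2(e[1],e[0])))
s=fish(m,f6([(222,155),(308,140),(362,420),(275,438)]),104.5)[:,:2].astype(np.float32);print("slot",cv2.minAreaRect(s))
rim=(np.hypot(W[...,0]-543.3,W[...,1]-205.4)<40)&(z>104)&(d>0)&(z<110)
c=cv2.findContours(rim.astype(np.uint8),0,1)[0]; c=max(c,key=len)[:,0]
q=W[c[:,1],c[:,0]][:,:2].astype(np.float32); print("ell",cv2.fitEllipse(q))
# held cap bar top in tool frame
o=np.array([608,198.9,300.6])
sel=(abs(W[...,0]-o[0])<35)&(abs(W[...,1]-o[1])<12)&(z>200)&(z<300)&(d>0)
p=cv2.imread("pics/w3.png");h=cv2.cvtColor(p,cv2.COLOR_BGR2HSV);b=cv2.inRange(h,(100,100,30),(130,255,255))>0
print(np.histogram(z[b&(d>0)],bins=np.arange(200,300,4)))
s=b&(z>222)&(z<235)&(d>0)
q=W[s]; print("flange",len(q),q.min(0).round(1),q.max(0).round(1),np.median(q[:,2]),cv2.minEnclosingCircle(q[:,:2].astype(np.float32)))
s=b&(z>255)&(z<275)&(d>0)
q=W[s]; print("bar",len(q)); 
if len(q)>5:print(cv2.minAreaRect(q[:,:2].astype(np.float32)),np.percentile(q[:,2],[5,50,95]))
E
```

```text
[[512.7 200. ]
 [574.4 211.4]
 [538.  236.2]
 [549.3 175.3]]
mid [543.54711801 205.68273459] len 62.73524110669435 ang 10.527974841078901
mid [543.69127705 205.75201321] len 61.90150751907279 ang -79.49171373861111
slot ((543.6625366210938, 206.03652954101562), (37.44469451904297, 11.527956008911133), 10.65408992767334)
ell ((543.2042236328125, 205.316162109375), (66.16824340820312, 66.40442657470703), 65.68305206298828)
(array([   0,    0,    0,    0,    0,    0,   44, 1598,   52,   77,  101,
        102,   90,  116,  123, 1063,  546,    0,    0,    0,    0,    0,
          0,    0]), array([200, 204, 208, 212, 216, 220, 224, 228, 232, 236, 240, 244, 248,
       252, 256, 260, 264, 268, 272, 276, 280, 284, 288, 292, 296]))
flange 1672 [583.4 176.2 225.2] [600.5 220.3 234.8] 230.02952610119357 ((599.1016845703125, 198.24697875976562), 22.027982711791992)
bar 1770
((606.8406982421875, 198.21762084960938), (13.920706748962402, 40.0484619140625), 89.5620346069336) [257.42124111 263.55062007 264.83687479]
```

The cap sits in the grip with its point about 48.4 mm below the TCP. The port is at (543.5, 205.7), the slot lies at 10.6°, and the plate is at z≈104. The slot rectangle measures 37.4×11.5 and the marks are about 62 apart, both as expected. I'll go over it and down to just above.

Request:
carry_out(deltas=[[[15, 1.7, 0, -0.5], [35, 4, 0, -1], [52, 5.7, 0, -1.6], [62, 6.9, 0, -2.1], [64, 7.1, 5, -2.1], [64, 7.1, 15, -2.1], [64, 7.1, 30, -2.1], [64, 7.1, 45, -2.1], [64, 7.1, 60, -2.1], [64, 7.1, 72, -2.1], [64, 7.1, 82, -2.1], [64, 7.1, 88, -2.1], [64, 7.1, 91, -2.1], [64, 7.1, 91, -2.1], [64, 7.1, 91, -2.1]]])

```text
time: 8.55
tool_pos: [544.5, 206.9, 210.7]
tcp_rot: [-3.142, 0.001, -2.955]
contact_force: [-0.5, 0.6, -0.9]
grip_width: 13.6
```

```bash
python3 - <<'E'
from w import *
p,d,m=snap("w4"); p2,d2=bot.capture("scene")
W=cloud(d,m);z=W[...,2]
h=cv2.cvtColor(p,cv2.COLOR_BGR2HSV);b=cv2.inRange(h,(100,100,30),(130,255,255))>0
s=b&(z>165)&(z<180)&(d>0)&(abs(W[...,1]-206)<40);q=W[s]
print("bar",len(q),cv2.minAreaRect(q[:,:2].astype(np.float32)),np.percentile(q[:,2],[5,50,95]))
g=cv2.inRange(h,(55,120,40),(75,255,255));c,l,st,ce=cv2.connectedComponentsWithStats(g)
for i in range(1,c):
    if 15<st[i,4]<400:print(st[i],fish(m,ce[i],105.5).round(1))
a=cv2.resize(p[60:320,170:470],None,fx=2,fy=2); b=cv2.resize(p2[180:280,320:450],None,fx=4,fy=4)
b=cv2.copyMakeBorder(b,0,max(0,a.shape[0]-b.shape[0]),0,0,0)
cv2.imwrite("pics/c3.png",cv2.resize(np.hstack([a,b]),(800,370)))
E
```

```text
t 8.55 [544.5 206.9 210.7] [-3.1415e+00  1.0000e-03 -2.9551e+00] F [-0.45  0.55 -0.89] M [ 0.1  -0.12  0.01] grip 13.586272660152341
bar 1728 ((543.11962890625, 206.0957794189453), (38.910255432128906, 13.929363250732422), 10.226853370666504) [167.57962399 173.60375982 174.89867639]
[ 96  90  31   6 122] [[466.7  63.7 105.5]]
[ 41 221   7   8  39] [[557.   15.5 105.5]]
[262 257   9   8  64] [[549.3 174.9 105.5]]
[372 257   9   8  67] [[537.8 235.9 105.5]]
[110 260   8   9  52] [[572.3  76.5 105.5]]
```

View pics/c3.png

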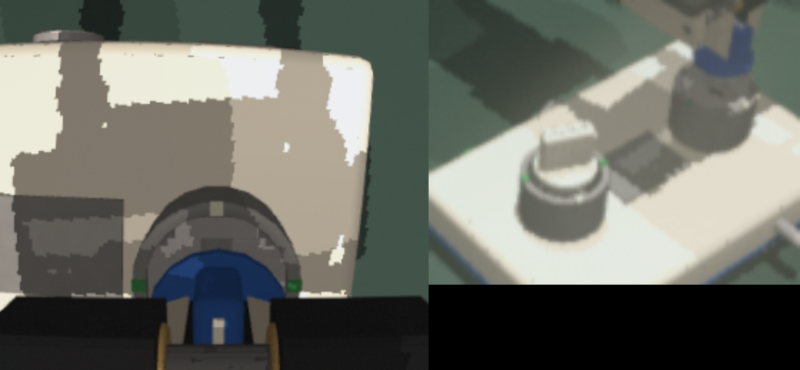

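The view shows the flange centred between the green marks at full-image (262,257) and (372,257), within about 0.7 mm. I'll trim that off and go down slowly by feel.

Request:
carry_out(deltas=[[[0, -0.6, 2, 0], [0, -0.6, 4, 0], [0, -0.6, 6, 0], [0, -0.6, 8, 0], [0, -0.6, 9, 0], [0, -0.6, 10, 0], [0, -0.6, 11, 0], [0, -0.6, 12, 0], [0, -0.6, 12, 0]]])

```text
time: 9.55
tool_pos: [544.3, 206.3, 198.0]
tcp_rot: [-3.141, -0.0, -2.955]
contact_force: [0.4, 0.3, -1.3]
grip_width: 13.8
```

Request:
carry_out(deltas=[[[0, 0, 1, 0], [0, 0, 2, 0], [0, 0, 3, 0], [0, 0, 4, 0], [0, 0, 4, 0]]])

```text
time: 10.05
tool_pos: [544.2, 206.3, 194.0]
tcp_rot: [-3.142, -0.0, -2.955]
contact_force: [0.2, 0.8, -0.6]
grip_width: 13.7
```

Request:
carry_out(deltas=[[[0, 0, 1, 0], [0, 0, 2, 0], [0, 0, 3, 0], [0, 0, 4, 0], [0, 0, 4, 0]]])

```text
time: 10.55
tool_pos: [544.4, 206.3, 190.3]
tcp_rot: [-3.141, 0.0, -2.955]
contact_force: [-0.8, -1.0, 2.1]
grip_width: 13.7
```

Request:
carry_out(deltas=[[[0, 0, 1, 0], [0, 0, 2, 0], [0, 0, 3, 0], [0, 0, 4, 0], [0, 0, 5, 0], [0, 0, 5, 0]]])

```text
time: 11.15
tool_pos: [544.5, 206.3, 185.5]
tcp_rot: [-3.142, 0.001, -2.955]
contact_force: [-1.3, 0.1, 6.7]
grip_width: 13.9
```

Request:
carry_out(deltas=[[[0, 0, 0.6, 0], [0, 0, 1.2, 0], [0, 0, 1.8, 0], [0, 0, 1.8, 0], [0, 0, 1.8, 0]]])

```text
time: 11.65
tool_pos: [544.4, 206.3, 184.1]
tcp_rot: [-3.142, 0.001, -2.955]
contact_force: [-1.7, 0.2, 7.6]
grip_width: 14.0
```

```bash
python3 - <<'E'
from plant import bot
o=bot.get_obs();print(o["tool_pos"],o["contact_force"],o["moment"],o["grip_width"],o["joint_positions"])
E
```

```text
[544.44538794 206.34090148 184.08924136] [-1.66613444  0.16941629  7.56342511] [-0.00690429  0.2786153   0.03916002] 14.006769216909136 [ 2.30717827e-01  5.46815370e-01  1.51059925e+00 -1.27360162e-04
  1.08336611e+00 -1.52654387e+00]
```

Request:
carry_out(deltas=[[[0, 0, 0.5, 0], [0, 0, 1.0, 0], [0, 0, 1.0, 0], [0, 0, 1.0, 0]]])

```text
time: 12.05
tool_pos: [544.5, 206.3, 183.2]
tcp_rot: [-3.141, 0.001, -2.955]
contact_force: [-2.7, -0.6, 8.3]
grip_width: 13.9
```

Request:
carry_out(deltas=[[[0.4, 0, 0.4, 0], [0.4, 0, 0.4, 0.6], [0.4, 0, 0.4, 1.2], [0.4, 0, 0.4, 1.8], [0.4, 0, 0.4, 2.4], [0.4, 0, 0.4, 3], [0.4, 0, 0.4, 3]]])

```text
time: 12.75
tool_pos: [544.8, 206.3, 183.3]
tcp_rot: [3.141, 0.003, 3.065]
contact_force: [-0.4, -0.1, 9.5]
grip_width: 13.7
```

```bash
python3 - <<'E'
from plant import bot
o=bot.get_obs();print(o["tool_pos"],o["tcp_rot"],o["contact_force"],o["moment"],o["grip_width"])
E
```

```text
[544.75219439 206.28563034 183.25359466] [3.14097791e+00 2.95734302e-03 3.06477590e+00] [-0.42603555 -0.11625306  9.49271271] [-0.07926842  0.02831018 -0.03954079] 13.740872633265939
```

Request:
carry_out(deltas=[[[0, 0, 0, 0.8], [0, 0, 0, 1.6], [0, 0, 0, 2.4], [0, 0, 0, 3.2], [0, 0, 0, 4], [0, 0, 0, 5], [0, 0, 0, 6], [0, 0, 0, 6]]])

```text
time: 13.55
tool_pos: [545.0, 206.2, 183.3]
tcp_rot: [3.139, 0.003, 2.54]
contact_force: [-0.9, -0.2, 9.1]
grip_width: 13.7
```

```bash
python3 - <<'E'
from plant import bot
o=bot.get_obs();print(o["tool_pos"],o["tcp_rot"],o["contact_force"],o["moment"],o["grip_width"])
E
```

```text
[544.95098589 206.23586465 183.27923551] [3.13932153e+00 2.60925089e-03 2.54008523e+00] [-0.94713598 -0.24922179  9.09129023] [-0.15383289 -0.17398231 -0.00924658] 13.661156073576468
```

Request:
carry_out(deltas=[[[0, 0, 0, 0.9], [0, 0, 0, 1.8], [0, 0, 0, 2.7], [0, 0, 0, 3.6], [0, 0, 0, 4.5], [0, 0, 0, 5.4], [0, 0, 0, 6.3], [0, 0, 0, 7], [0, 0, 0, 7.6], [0, 0, 0, 8.1], [0, 0, 0, 8.5], [0, 0, 0, 8.5]]])

```text
time: 14.75
tool_pos: [545.0, 206.2, 183.3]
tcp_rot: [3.138, 0.0, 1.8]
contact_force: [1.3, -0.9, 8.5]
grip_width: 13.7
```

```bash
python3 - <<'E'
from plant import bot
o=bot.get_obs();print(o["tool_pos"],o["tcp_rot"],o["contact_force"],o["moment"],o["grip_width"])
E
```

```text
[544.97159878 206.22540362 183.29221117] [3.13807746e+00 4.46778048e-04 1.79982769e+00] [ 1.31132289 -0.89555791  8.52842544] [-0.19389389 -0.08764555  0.03983982] 13.707759889430962
```

Request:
carry_out(deltas=[[[0, 0, 0, 0.3], [0, 0, 0, 0.6], [0, 0, 0, 0.6], [0, 0, -1, 0.6], [0, 0, -2, 0.6], [0, 0, -3, 0.6], [0, 0, -3, 0.6]]])

```text
time: 15.45
tool_pos: [544.9, 206.2, 186.0]
tcp_rot: [3.138, 0.0, 1.749]
contact_force: [1.4, -1.3, 5.3]
grip_width: 13.8
```

```bash
python3 - <<'E'
from plant import bot
o=bot.get_obs();print(o["tool_pos"],o["tcp_rot"],o["contact_force"],o["moment"],o["grip_width"])
E
```

```text
[544.93926621 206.22190057 185.96968509] [3.13834153e+00 3.00658334e-04 1.74852345e+00] [ 1.39440123 -1.30329619  5.25907813] [-0.08303638 -0.24302924  0.00336628] 13.817617471479952
```

Request:
carry_out(deltas=[[[0, 0, -0.4, 0], [0, 0, -0.8, 0], [0, 0, -1.2, 0], [0, 0, -1.2, 0]]])

```text
time: 15.85
tool_pos: [544.9, 206.2, 187.0]
tcp_rot: [3.138, 0.0, 1.748]
contact_force: [1.5, -0.2, 5.4]
grip_width: 13.5
```

Request:
carry_out(deltas=[[[0, 0, -0.4, 0], [0, 0, -0.8, 0], [0, 0, -0.8, 0], [0, 0, -0.8, 0]]])

```text
time: 16.25
tool_pos: [544.3, 206.3, 187.2]
tcp_rot: [3.141, 0.0, 1.749]
contact_force: [3.8, -1.2, 4.8]
grip_width: 13.7
```

Request:
carry_out(deltas=[[[0, 0, -0.4, 0], [0, 0, -0.8, 0], [0, 0, -0.8, 0], [0, 0, -0.8, 0]]])

```text
time: 16.65
tool_pos: [544.1, 206.3, 187.5]
tcp_rot: [3.141, 0.0, 1.749]
contact_force: [4.8, 0.9, 0.2]
grip_width: 13.9
```

```bash
python3 - <<'E'
from plant import bot
o=bot.get_obs();print(o["tool_pos"],o["tcp_rot"],o["contact_force"],o["moment"],o["grip_width"])
E
```

```text
[544.12808443 206.25638446 187.45079775] [3.14135959e+00 4.71747844e-05 1.74850380e+00] [4.82264268 0.85026716 0.17371566] [ 0.07195511 -1.13335868 -0.00882768] 13.94549716288775
```

The force dropped as I eased up, so the notch now holds the cap. I'll release it and back off.

Request:
carry_out(deltas=[[[0, 0, 0, 0], [0, 0, 0, 0], [0, 0, 0, 0], [0, 0, 0, 0], [0, 0, 0, 0], [0, 0, 0, 0]]], fingers=50)

```text
time: 17.25
tool_pos: [543.8, 206.2, 187.7]
tcp_rot: [-3.141, 0.0, 1.749]
contact_force: [1.1, -0.4, -0.5]
grip_width: 49.5
```

Request:
carry_out(deltas=[[[0, 0, -5, 0], [0, 0, -15, 0], [0, 0, -30, 0], [0, 0, -50, 0], [0, 0, -70, 0], [0, 0, -90, 0], [0, 0, -105, 0], [0, 0, -110, 0], [0, 0, -110, 0]]])

```text
time: 18.15
tool_pos: [544.1, 206.3, 298.9]
tcp_rot: [3.14, -0.0, 1.748]
contact_force: [1.0, -0.0, -0.2]
grip_width: 50.1
```

```bash
python3 - <<'E'
from w import *
p,d,m=snap("w5")
W=cloud(d,m);z=W[...,2];near=(np.hypot(W[...,0]-543.5,W[...,1]-205.5)<45)&(d>0)
rect(W,near&(z>140)&(z<160),"bar"); rect(W,near&(z>110)&(z<125),"flange")
h=cv2.cvtColor(p,cv2.COLOR_BGR2HSV);b=cv2.inRange(h,(100,100,30),(130,255,255))>0
for r in((110,128),(140,165)):
    s=b&near&(z>r[0])&(z<r[1]);print(r,s.sum(),np.percentile(z[s],[5,50,95]).round(1))
cv2.imwrite("pics/w5.png",p)
E
```

```text
t 18.15 [544.1 206.3 298.9] [ 3.1395 -0.      1.7485] F [ 0.95 -0.03 -0.16] M [-0.01 -0.08  0.07] grip 50.077895380640356
bar 1139 ((544.2957763671875, 205.75039672851562), (13.208992958068848, 39.93309020996094), 10.056055068969727) z 150.8 mean [543.9356  207.40195]
flange 1911 ((543.7332153320312, 206.79544067382812), (47.7215690612793, 45.80872344970703), 9.55142593383789) z 117.0 mean [543.3452  208.16719]
(110, 128) 1853 [115.8 117.  118.3]
(140, 165) 899 [147.7 150.7 152. ]
```

View pics/w5.png

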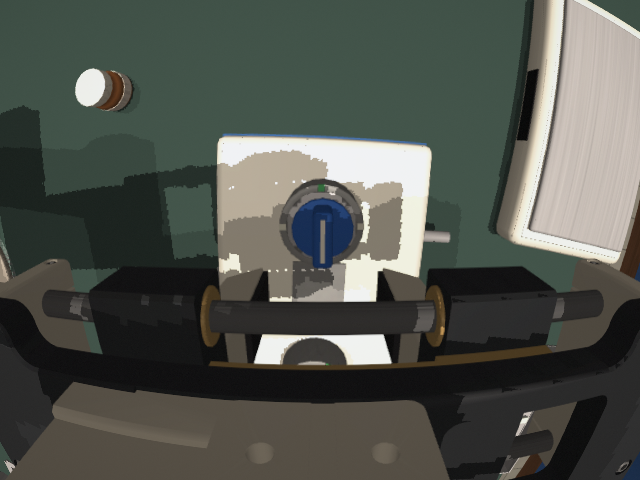

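The wrist view shows the cap seated at (322,225) with its bar in line with the green mark at (322,188). The flange underside is about 6 mm above the plate, which is the locked height; unlocked it would be about 12. I'm handing it in.

```bash
python3 -c "
from plant import bot
print(bot.close_job())"
```

```text
the job is handed in; nothing more can be done
None
```

The smallest blue cap is locked in the open port, and I handed the job in at about 18 s of the 54 s allowed. I took it from its ring stand, set it in with the cross-pin in the slot, pressed it down to about 10 N, turned it a quarter turn clockwise and let go.

- **Lock:** After release the bar lay at about 100°, in line with the green marks. The flange underside sat about 6 mm above the real plate (at z ≈ 104); unlocked it would sit at about 12 mm. As I eased up, the spring force fell from about 6 N to about 1 N, so the notch had taken the cap.
- **Forces:** The highest reading I saw was about 10.4 N downward, with sideways forces under 5 N. The twist between cap and port stayed near zero. I only read the force at the end of each move, so a brief peak in between would not show.
- **Disagreement:** The last 4.8 N of sideways force, just before release, was not explained. It went away when the fingers opened.
- **Not checked:** The gripper ended clear, 110 mm above the locked position. I did not take a last look at the grey cap and the other loose things; the arm only came near them well above their height.

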